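# Release and unload a battery pack from its test dock

### The job

The battery pack in the test dock has finished its test: press down the steel thumb pad at the end of the dock to free the hidden spring latch so that the dock raises the pack, then lift the pack out and stand it in the empty place of the grey two-place transit tray. Keep it upright, lower it to the floor of the tray rather than dropping it, and leave the other pack and everything else on the bench where it is.

Things in the scene. Friction and masses are not known exactly. Their poses are not given: they have to be found in the camera images.
- pack_centre (a point): Centre (half-way up) of the loose pack seated in the dock: upright block 118 (x) x 46 (y) x 78 mm high (z up), 0.45 to 0.7 kg. Top and bottom 22 mm are clear cell holders; the black sleeve between is 106 mm long, so holders overhang it 6 mm at both ends. Flat sides 46 mm apart: grip these in the upper half. Seated, it spans 12 to 90 mm above the bench; 1 to 1.5 mm play in the dock's well.
- dock: Fixed test dock: aluminium base plate 155 x 90 x 8 mm with a grey four-walled well for the pack's foot, walls up to 32 mm above the bench. Origin on the bench below the middle of the well; x runs along the pack towards the latch end, z up. The thumb pad's centre is 123 mm from the origin along x; an 8 mm thick, 50 mm wide foot plate runs under it.
- thumb_pad (a point): Centre of the upper face of the latch's thumb pad: flat ribbed steel plate 44 x 44 mm, 40 mm above the bench, its near edge 42 mm from the pack's end. Push straight down here against 4 to 7 N: the hook is clear after 6 to 10 mm, firm stop at 14 mm. Hold it down until the pack has risen; it springs back when let go, but the raised pack does not latch again by itself.
- latch (a joint): Angle of the latch rocker, 0 at rest (hooked over the ledge of the pack's lower holder, under the overhang of the upper holder), 0.24 rad with the thumb pad pushed down to its stop; the hook is clear of the ledge from 0.11 to 0.17 rad on.
- ejector (a joint): Height of the sprung contact plate below the pack, 0 with the pack seated and latched, 0.012 m when it has raised the freed pack by its full 12 mm (within about half a second).
- liner_free_top (a point): Centre of the upper face of the rubber liner (7 mm above the bench) in the empty place of the tray, where the pack is to stand. x runs along the length of the place. The place is 136 x 62 mm inside, its walls 5 mm thick and 30 mm above the bench high; the pack goes in lengthwise, either way round.
- tray: The fixed grey transit tray, 287 (x) x 72 (y) x 30 mm, two places end to end along x with a 5 mm wall between them. Origin on the bench below its centre.
- other_pack_centre (a point): Centre of the other, identical pack, which already stands in the other place of the tray; leave it alone.
- screwdriver: Loose screwdriver lying on the bench, 200 mm long; leave alone.
- multimeter: Loose black multimeter lying on its back, 165 x 80 x 40 mm; leave alone.
- busbars: Small stack of perforated nickel strips, 150 x 40 x 6 mm; leave alone.
- tape_roll: Roll of amber tape lying flat, 90 mm diameter, 25 mm high; leave alone.
- screw_cup: White cup, 72 mm diameter, 55 mm high; leave alone.
- wrench: Loose wrench lying on the bench, 170 mm long; leave alone.
Mind the look-alikes: they are no part of the job. Leave any orange look-alike of the part that bears pack_centre alone.

How it is judged:
By the outcome, as a careful person would: the job done as asked, in the order asked, and still so for the second after the job is handed in, with the robot touching nothing.
It also fails if it takes over 54 s, if anything falls off the work surface, if the arm or the gripper's body presses on something with over 40 N, if the wrist force passes 120 N, or if a joint passes its speed limit or range.

### The arm

A 6-joint arm with a two-finger parallel gripper is mounted at the origin on the work surface. World frame = base frame: x ahead of the robot, y to its left, z up, the work surface at z = 0. Lengths are in m, angles in rad, forces in N, time in s.
With the tool pointing down it reaches from about 0.35 to 0.775 m from the base axis. Payload 7.3 kg.
Tool frame: the origin (TCP) lies at the very end of the fingers, on their centre line; the grasp point (between the pads) lies 19 mm behind it; z points along the fingers, y is the direction in which the jaws open and shut (so a half turn about z gives the same grasp; the last joint's range is limited). The gripper opens to 92 mm and grips with 3 to 60 N. Pads are 19 mm wide; open, the fingers measure 130 mm over their backs; the gripper's body (75 mm by 190 mm) begins 47 mm behind the grasp point.
Start: joints at [0.962, 0.342, 1.524, -0, 1.275, -0.146], TCP at [0.234, 0.47, 0.198] pointing down, gripper open.
Joint ranges: [-2.53, 2.53], [-0.77, 2.02], [0.04, 2.7], [-1, 4.14], [0.28, 2.66], [-3.11, 3.11]. Speed limits (rad/s): [2.57, 2.57, 3.14, 3.14, 3.14, 3.14].

### API

Orientations are given as [roll, pitch, yaw] about the fixed x, y, z axes, in that order (R = Rz(yaw) Ry(pitch) Rx(roll)).
In Python, from cell import observe, read_camera, camera_info, hand_in gives the robot as it stands.
- The arm moves only by the tool jog_arm, never from a script. Its argument "rows" is one flat list of numbers, 5 for each row, row after row: the finger opening in mm, from 0 to 91.8, then the shift along the tool's x, y, z in mm, then the turn about the tool's z in degrees. In form: [gripper, tx, ty, tz, roll, gripper, tx, ty, tz, roll, ...]. A call has 1 to 20 rows; each row shifts and turns the commanded pose from where the row before left it, along the tool's axes as they then stand; what a row does not reach is not made up. A row lasts 1/10 s, in which the tool goes at most 50 mm and 8.59 degrees, less where a joint would pass 70% of its speed; a pose out of reach is approached as far as the arm can. A call with a gripper value outside its range is refused whole. The fingers move at their own pace and stop on an object; "grip_force" is the grip in N (left out, the last holds). Time passes only in rows, so rows that do not move let the fingers close. It gives the time, the measured TCP pose, the force and the opening at its end, in the units of the state.
- observe(): the state, without advancing time (a new reading comes with each control period).
- read_camera(name): name is "scene" or "top" or "wrist"; returns (picture, depth): 420x560x3 uint8, red, green, blue; 420x560 float32, m along the optical axis (not along the pixel's ray), 0 where there is no reading.
- camera_info(name): a dict with "fx", "fy", "cx", "cy" (pixels), "extrinsics" (4x4, takes a point from camera to world coordinates); the wrist camera has in their place "tool_from_camera" (4x4, takes a point from camera to tool coordinates, whose origin is the TCP and whose axes are the flange's). Camera axes: x right, y up, looking along -z (the intrinsics and any distortion apply to the point x, -y, -z); pixel columns grow to the right and rows downward; lengths in m; the calibration is good to about 2 mm. A picture is of the moment at which its call begins: read the wrist's pose just before it. camera_info takes no time and is no camera call.
- hand_in(): hands the job in, once; it reports no verdict.
The state is a dict: "time": time; "qpos": joint angles; "qvel": joint speeds; "joint_efforts": joint torques, N m; "tool_pos": TCP position; "tool_rot": TCP orientation; "contact_force": force on the tool from outside, world axes, zero at the start; "torque": the same for the moment, N m; "opening": finger opening in m.
Only numpy, scipy, OpenCV 4.12 (cv2) and the standard library are available. Lean on these libraries where they do the work, as an engineer would, in place of code of your own. Each camera call takes 0.05 s, during which the arm holds its last target. There are 200 camera calls.

## Working session

There is one attempt and no reset: what is moved stays moved. The work goes in short steps, Python scripts to look and compute and a tool call to move; the robot and the scene stay as the last step left them, time stands still between calls to the robot, and variables do not carry over. Pictures are saved under pics/ and viewed, about 8 in all and at most 12, crops included, and the job is handed in when it is done.

Besides the shell and the picture viewer there is one more tool, called after "Emit:" as name(argument=value, ...) on one line, values as JSON. jog_arm: Moves the arm, as the interface text tells. Its arguments: {"type":"object","properties":{"rows":{"type":"array","items":{"type":"number"}},"grip_force":{"type":"number"}},"required":["rows"]}

```bash
mkdir -p pics; cat > h.py <<'E'
import numpy as np, cv2
from cell import *
def snap(n,f):
    o=observe(); p,d=read_camera(n); cv2.imwrite(f'pics/{f}.png',p[:,:,::-1]); np.savez(f'{f}.npz',p=p,d=d,pos=o['tool_pos'],rot=o['tool_rot'])
    return p,d
def P(n,f,u,v,z=None):
    """world points; if z given, intersect with the height z"""
    from scipy.spatial.transform import Rotation as R
    c=camera_info(n); a=np.load(f+'.npz')
    if 'extrinsics' in c: T=np.array(c['extrinsics'])
    else:
        W=np.eye(4);W[:3,:3]=R.from_euler('xyz',a['rot']).as_matrix();W[:3,3]=a['pos'];T=W@np.array(c['tool_from_camera'])
    r=np.array([(u-c['cx'])/c['fx'],-(v-c['cy'])/c['fy'],-1.])
    w=T[:3,:3]@r
    s=(z-T[2,3])/w[2] if z is not None else a['d'][int(v),int(u)]
    return T[:3,3]+w*s
E
python3 - <<'E'
from h import *
print(observe()); 
for n in ('scene','top','wrist'):
    i=camera_info(n); print(n,{k:(np.round(v,3).tolist() if not isinstance(v,str) else v) for k,v in i.items()})
a,_=snap('top','top0'); b,_=snap('scene','scene0')
cv2.imwrite('pics/top0b.png',cv2.resize(a[:,:,::-1],(800,600),interpolation=cv2.INTER_CUBIC))
E
```

```text
{'time': 0.0, 'qpos': array([ 9.61973955e-01,  3.42688810e-01,  1.52502070e+00, -8.76896556e-06,
        1.27538890e+00, -1.45983408e-01]), 'qvel': array([ 0.00034358, -0.00216251, -0.00019137, -0.00106942,  0.00036929,
       -0.00106823]), 'joint_efforts': array([-6.54403120e-04, -4.31235301e+01, -2.44223017e+01,  7.17294146e-02,
        5.59763610e-02, -1.77507209e-04]), 'tool_pos': array([0.23412217, 0.46940341, 0.19706131]), 'tool_rot': array([-3.14010169e+00, -2.10739899e-04,  2.67875609e+00]), 'contact_force': array([-0.51788492, -0.43819451, -0.60999392]), 'torque': array([-0.00944636,  0.01819888, -0.00936884]), 'opening': 0.0918465822932339}
scene {'fx': 539.019, 'fy': 539.019, 'cx': 283.807, 'cy': 203.546, 'extrinsics': [[-0.596, -0.538, 0.596, 1.484], [0.803, -0.409, 0.433, 0.667], [0.011, 0.737, 0.676, 1.057], [0.0, 0.0, 0.0, 1.0]]}
top {'fx': 415.376, 'fy': 415.376, 'cx': 277.67, 'cy': 211.65, 'extrinsics': [[0.028, 0.999, -0.028, 0.555], [-0.999, 0.027, -0.027, 0.012], [-0.026, 0.029, 0.999, 1.123], [0.0, 0.0, 0.0, 1.0]]}
wrist {'fx': 328.842, 'fy': 328.842, 'cx': 280.727, 'cy': 211.569, 'tool_from_camera': [[0.001, 0.96, 0.281, 0.077], [1.0, -0.001, -0.001, 0.002], [-0.001, 0.281, -0.96, -0.187], [0.0, 0.0, 0.0, 1.0]]}
```

View pics/top0b.png

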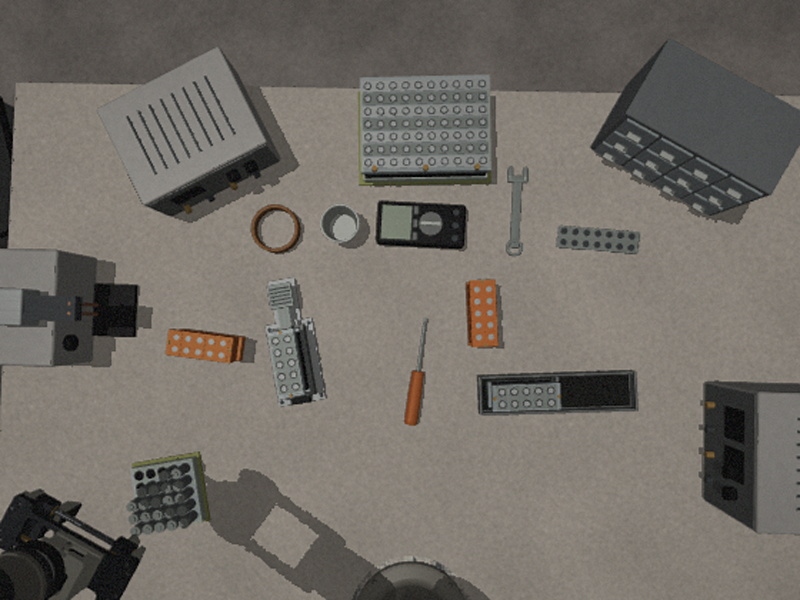

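View pics/scene0.png

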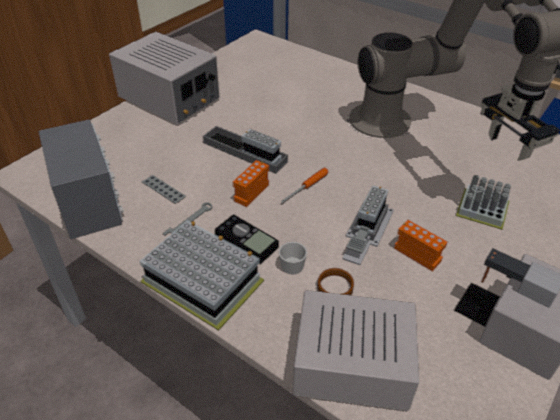

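The top view (800x600) shows the grey-white pack in the dock at (287,362) with the steel pad at (283,293). The tray is at (557,392), with its left place taken at (525,397) and its right place empty at (597,390). There are two orange look-alikes, at (205,345) and (484,313). They aren't in a dock, so they don't fit the description. I'll confirm in one enlarged crop.

```bash
python3 - <<'E'
from h import *
p=np.load('top0.npz')['p'][:,:,::-1]
a=cv2.resize(p[190:290,180:235],None,fx=6,fy=6,interpolation=cv2.INTER_CUBIC)
b=cv2.resize(p[250:300,325:450],None,fx=3.6,fy=3.6,interpolation=cv2.INTER_CUBIC)
c=np.zeros((600,790,3),np.uint8); c[:,:330]=a; c[:b.shape[0],335:335+b.shape[1]]=b
cv2.imwrite('pics/crop1.png',c)
E
```

```text
(no output)
```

View pics/crop1.png

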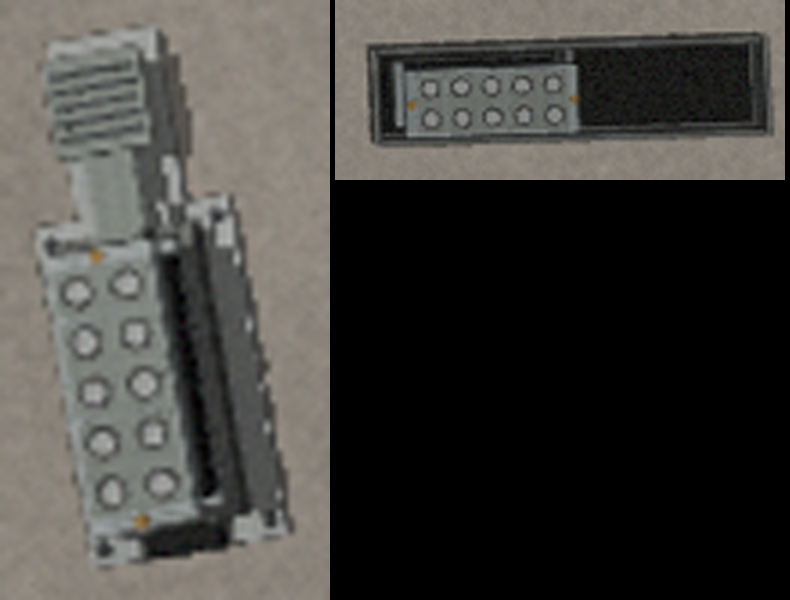

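```bash
python3 - <<'E'
from h import *
f=lambda L,z:np.array([P('top','top0',(x+.5)/6-.5+180,(y+.5)/6-.5+190,z) for x,y in L])
g=lambda L,z:np.array([P('top','top0',(x-335+.5)/3.6-.5+325,(y+.5)/3.6-.5+250,z) for x,y in L])
def rep(n,A):
    print(n,'ctr',A.mean(0).round(4),'sides',np.linalg.norm(A-np.roll(A,-1,0),axis=1).round(4),'yaw of mid 01->23',np.degrees(np.arctan2(*((A[:2].mean(0)-A[2:].mean(0))[[1,0]]))).round(2))
rep('pack',f([(45,255),(150,240),(198,515),(92,530)],.09))
rep('pad',f([(46,72),(135,50),(150,140),(60,158)],.04))
T=g([(368,45),(376,143),(770,132),(765,35)],.03);rep('tray',T)
O=g([(404,67),(408,135),(578,132),(575,64)],.085);rep('other',O)
d=np.load('top0.npz')['d']
for n,(u,v) in dict(pack=(200,253),pad=(196,207),other=(368,277),free=(420,274)).items(): print(n,P('top','top0',u,v).round(4))
yaw=np.arctan2(*((T[2:].mean(0)-T[:2].mean(0))[[1,0]])); e=np.array([np.cos(yaw),np.sin(yaw)])
print('free',T.mean(0)[:2]+.0705*e,'otherplace',T.mean(0)[:2]-.0705*e,np.degrees(yaw))
E
```

```text
pack ctr [0.4748 0.2312 0.09  ] sides [0.0444 0.1157 0.0446 0.1158] yaw of mid 01->23 11.76
pad ctr [0.5925 0.2561 0.04  ] sides [0.0402 0.04   0.0403 0.0382] yaw of mid 01->23 11.3
tray ctr [ 0.4313 -0.2545  0.03  ] sides [0.071  0.2829 0.0697 0.2856] yaw of mid 01->23 93.28
other ctr [ 0.4285 -0.1879  0.085 ] sides [0.0467 0.1162 0.0465 0.1171] yaw of mid 01->23 92.78
pack [0.4765 0.2308 0.0898]
pad [0.5926 0.2554 0.0418]
other [ 0.4297 -0.1871  0.0893]
free [ 0.4313 -0.3415  0.0021]
free [ 0.43532763 -0.32483694] otherplace [ 0.42726004 -0.18406793] -86.71991903901312
```

The sizes, the heights and the 120 mm spacing from pack to pad all fit the description. I'll turn the jaws across the dock and move above the pad with the fingers closed.

Emit:
jog_arm(rows=[0,0,0,0,-7.7,0,0,0,0,-7.7,0,0,0,0,-7.7,0,0,0,0,-7.6,0,0,0,0,-7.6,0,-22,-20,0,0,0,-22,-20,0,0,0,-22,-20,0,0,0,-22,-20,0,0,0,-22,-20,0,0,0,-22,-20,0,0,0,-22,-20,0,0,0,-22,-20,0,0,0,-22,-20,0,0,0,-22,-20,0,0,0,-22,-20,0,0,0,-22,-20,0,0,0,-22,-20,0,0,0,-22,-20,0,0])

```text
time: 2.0
tool_pos: [0.5938, 0.2578, 0.1971]
tool_rot: [3.142, -0.001, -2.936]
contact_force: [0.6, 0.4, -0.0]
opening: 0.0003
```

```bash
cat >> h.py <<'E'
def delta(x,y,z,yawdeg):
    from scipy.spatial.transform import Rotation as R
    o=observe(); M=R.from_euler('xyz',o['tool_rot']).as_matrix()
    d=M.T@(np.array([x,y,z])-o['tool_pos'])*1000
    t=(np.degrees(o['tool_rot'][2])-yawdeg+180)%360-180
    print('t',round(o['time'],2),'pos',o['tool_pos'].round(4),'rot',np.degrees(o['tool_rot']).round(2),'F',o['contact_force'].round(1),'open',round(o['opening'],4),'\n shift mm',d.round(1),'roll',t.round(2))
E
python3 - <<'E'
from h import *
delta(.593,.256,.06,191.8)
p,_=snap('wrist','w1'); cv2.imwrite('pics/w1b.png',cv2.resize(p[:,:,::-1],(800,600)))
E
```

```text
t 2.0 pos [0.5938 0.2578 0.1971] rot [ 1.8000e+02 -6.0000e-02 -1.6822e+02] F [ 0.6  0.4 -0. ] open 0.0003 
 shift mm [  1.   -1.6 137.1] roll -0.02
```

View pics/w1b.png

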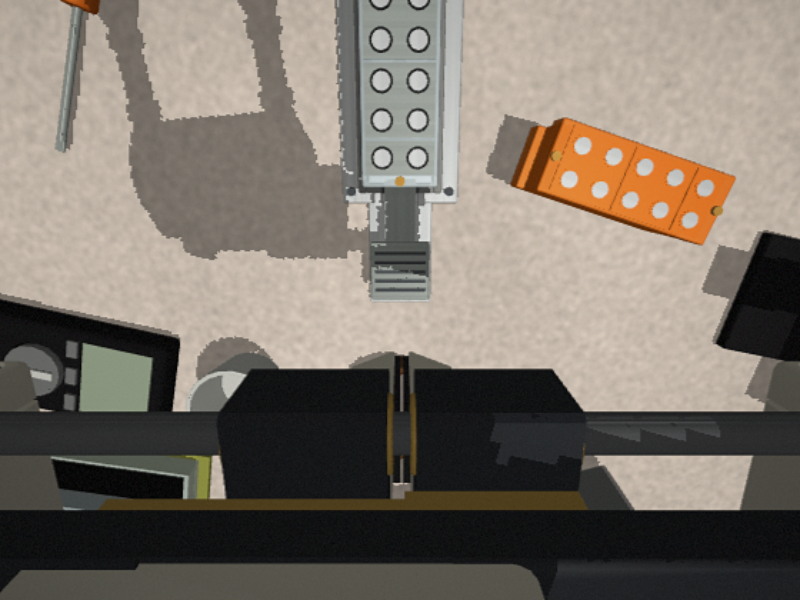

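The wrist view shows the pad centred at (400,271), the pack's near top edge at (361..441,188), and an orange pack well clear at (625,180). The dock axis runs vertically in the picture, so the jaws are aligned.

```bash
python3 - <<'E'
from h import *
for n,u,v,z in [('pad',400,271.5,.04),('packL',361,187,.09),('packR',441,187,.09),('pack up L',362,20,.09),('pack up R',440,20,.09)]:
    print(n,P('wrist','w1',u*.7,v*.7,z).round(4))
delta(.593,.256,.06,191.8)
E
```

```text
pad [0.5946 0.2595 0.04  ]
packL [0.5371 0.2233 0.09  ]
packR [0.5271 0.271  0.09  ]
pack up L [0.4483 0.2075 0.09  ]
pack up R [0.4394 0.2499 0.09  ]
t 2.05 pos [0.5974 0.2547 0.1966] rot [-1.7989e+02  5.0000e-02 -1.6839e+02] F [-0.2 -2.8 -0.9] open 0.0005 
 shift mm [  4.2   2.5 136.6] roll -0.19
```

Emit:
jog_arm(rows=[0,3,3,10,0,0,0,0,20,0,0,0,0,20,0,0,0,0,20,0,0,0,0,20,0,0,0,0,20,0,0,0,0,20,0,0,0,0,12,0,0,0,0,5,0,0,0,0,2,0,0,0,0,2,0,0,0,0,2,0,0,0,0,2,0,0,0,0,2,0,0,0,0,0,0,0,0,0,0,0])

```text
time: 3.65
tool_pos: [0.5895, 0.2609, 0.0408]
tool_rot: [3.142, 0.0, -2.936]
contact_force: [0.3, -0.7, -0.4]
opening: 0.0001
```

Emit:
jog_arm(rows=[0,-4,-3,0,0,0,0,0,0,0,0,0,0,0,0,0,0,0,3,0,0,0,0,2,0,0,0,0,2,0,0,0,0,2,0,0,0,0,2,0,0,0,0,1,0,0,0,0,1,0,0,0,0,0,0,0,0,0,0,0,0,0,0,0,0,0,0,0,0,0,0,0,0,0,0,0,0,0,0,0])

```text
time: 5.25
tool_pos: [0.5941, 0.2588, 0.0278]
tool_rot: [3.142, 0.0, -2.936]
contact_force: [0.0, 0.1, 0.3]
opening: 0.0004
```

```bash
python3 - <<'E'
from h import *
delta(.594,.2585,.027,191.8)
p,d=snap('top','top1'); print(P('top','top1',200,253),P('top','top1',202,255))
p,d=snap('wrist','w2'); cv2.imwrite('pics/w2b.png',cv2.resize(p[:,:,::-1],(800,600)))
E
```

```text
t 5.25 pos [0.5941 0.2588 0.0278] rot [ 1.8000e+02  1.0000e-02 -1.6822e+02] F [0.  0.1 0.3] open 0.0004 
 shift mm [ 0.2 -0.3  0.8] roll -0.02
[0.47657408 0.23067141 0.09026404] [0.47212136 0.22456215 0.09481052]
```

View pics/w2b.png

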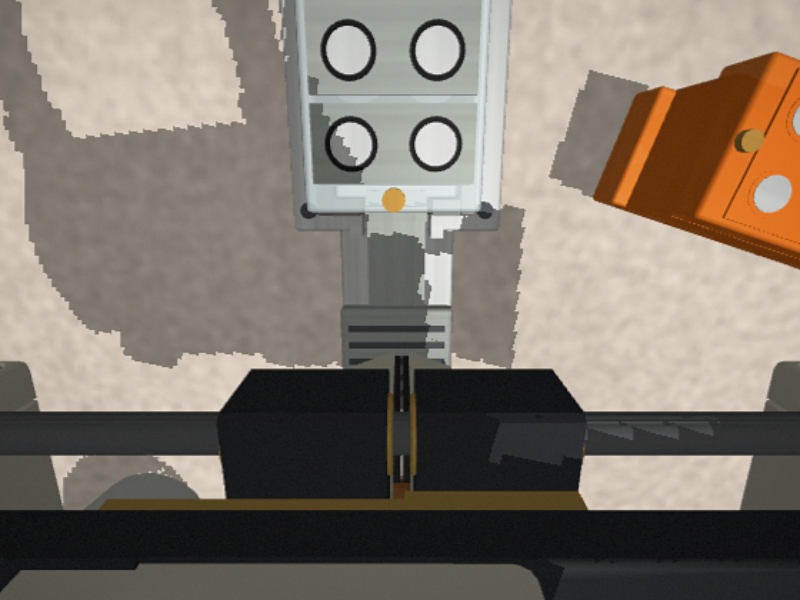

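```bash
python3 - <<'E'
from h import *
for n,U,V in [('pad',375,318),('pad',375,337),('pad',375,350),('pad',430,337),('neck',395,280),('pack',393,75),('pack',393,110),('bench',520,330),('plate',490,180),('tip',400,362)]:
    print(n,P('wrist','w2',U*.7,V*.7).round(4))
o=observe();print(o['tool_pos'],o['contact_force'],o['joint_efforts'].round(2))
for u,v in [(196,203),(196,207),(196,211),(200,240),(203,262)]: print(u,v,P('top','top0',u,v)[2].round(4),P('top','top1',u,v)[2].round(4))
c=camera_info('wrist');T=np.linalg.inv(np.array(c['tool_from_camera']))
q=T@[0,0,0,1];print('TCP px(800)',(c['cx']-c['fx']*q[0]/q[2])/.7,(c['cy']+c['fy']*q[1]/q[2])/.7)
E
```

```text
pad [0.5781 0.2474 0.0406]
pad [0.5862 0.2489 0.0396]
pad [0.5916 0.25   0.0397]
pad [0.5817 0.2703 0.0397]
neck [0.5627 0.2521 0.0359]
pack [0.5    0.2394 0.0917]
pack [0.5076 0.241  0.0907]
bench [5.832e-01 3.178e-01 2.000e-04]
plate [0.5181 0.2842 0.0068]
tip [0.5848 0.2588 0.0627]
[0.59405325 0.25881846 0.02774473] [ 1.19134865  0.73179176 -0.11104452] [-0.000e+00 -5.838e+01 -2.148e+01 -3.000e-02  8.000e-02 -0.000e+00]
196 203 0.0399 0.2221
196 207 0.0418 0.2203
196 211 0.0375 0.2219
200 240 0.0904 0.0858
203 262 0.0879 0.0928
TCP px(800) 395.7323819014673 348.6698658049566
```

```bash
python3 - <<'E'
from h import *
c=camera_info('wrist');a=np.load('w2.npz');T=np.array(c['tool_from_camera'])
for U in (375,392,396,401,408,430):
  for V in (346,352,357,362,368,390):
    u,v=int(U*.7),int(V*.7);s=a['d'][v,u]
    q=T@np.r_[np.array([(u-c['cx'])/c['fx'],-(v-c['cy'])/c['fy'],-1])*s,1]
    print(U,V,(q[:3]*1000).round(0),end=' | ')
  print()
p=a['p'][230:300,230:335,::-1];cv2.imwrite('pics/w2c.png',cv2.resize(p,None,fx=7,fy=7,interpolation=cv2.INTER_CUBIC))
E
```

```text
375 346 [  7.  -8. -13.] | 375 352 [  4.  -8. -12.] | 375 357 [  2.  -8. -13.] | 375 362 [ 11.  -7. -38.] | 375 368 [ 11.  -7. -43.] | 375 390 [  36.   -3. -109.] | 
392 346 [  6.  -2. -12.] | 392 352 [ 10.  -1. -28.] | 392 357 [ 10.  -1. -32.] | 392 362 [ 11.  -1. -38.] | 392 368 [ 11.  -1. -43.] | 392 390 [ 11.  -1. -59.] | 
396 346 [  6.   0. -12.] | 396 352 [  4.   0. -12.] | 396 357 [  9.   0. -29.] | 396 362 [  9.   0. -35.] | 396 368 [  9.   0. -39.] | 396 390 [  9.   1. -56.] | 
401 346 [  6.   2. -13.] | 401 352 [  4.   2. -13.] | 401 357 [  75.    2. -187.] | 401 362 [  9.   2. -35.] | 401 368 [  9.   2. -40.] | 401 390 [  9.   2. -56.] | 
408 346 [  6.   5. -13.] | 408 352 [  4.   5. -12.] | 408 357 [  9.   4. -29.] | 408 362 [  9.   4. -34.] | 408 368 [  9.   4. -40.] | 408 390 [  9.   4. -56.] | 
430 346 [  6.  14. -13.] | 430 352 [  3.  14. -11.] | 430 357 [  2.  14. -12.] | 430 362 [ 11.  12. -38.] | 430 368 [ 11.  12. -43.] | 430 390 [  36.    8. -109.] |
```

View pics/w2c.png

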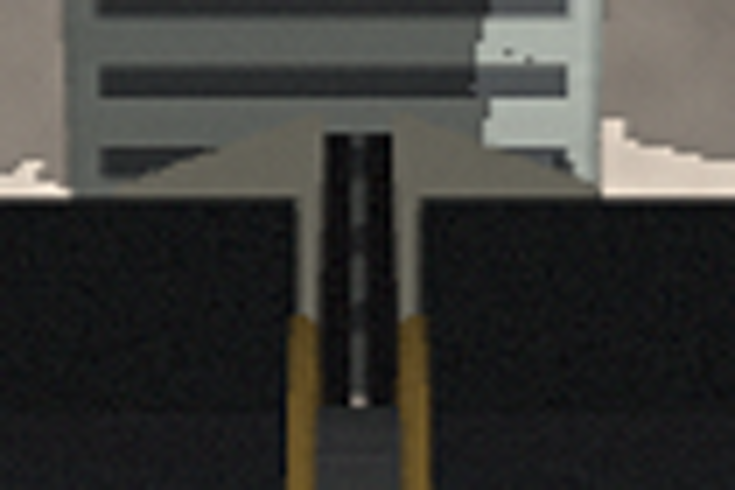

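The fingers closed stop about 28 mm short of the nominal TCP, going by wrist depth, and the pad is untouched with no force on it. I'll back up, open, and measure how far the tips reach as a function of opening.

Emit:
jog_arm(rows=[0,0,0,-15,0,0,0,0,-15,0,0,0,0,-15,0,40,0,0,0,0,40,0,0,0,0,40,0,0,0,0,40,0,0,0,0,40,0,0,0,0])

```text
time: 6.15
tool_pos: [0.5937, 0.2587, 0.072]
tool_rot: [-3.142, -0.001, -2.936]
contact_force: [-0.2, -0.6, 0.6]
opening: 0.036
```

```bash
cat > tip.py <<'E'
import sys
from h import *
f=sys.argv[1]; p,d=snap('wrist',f); c=camera_info('wrist');T=np.array(c['tool_from_camera'])
v,u=np.mgrid[:420,:560]; q=np.stack([(u-c['cx'])/c['fx'],-(v-c['cy'])/c['fy'],-np.ones(u.shape)],-1)*d[...,None]
q=(q@T[:3,:3].T+T[:3,3])*1000
delta(.594,.2585,.027,191.8); o=observe(); ztool=o['tool_pos'][2]*1000
m=(q[...,2]<ztool-55)&(np.abs(q[...,0])<15)&(d>0)&(q[...,2]>-80)   # >55 mm above bench: finger points
for y in range(-60,61,4):
    s=m&(abs(q[...,1]-y)<2)
    if s.sum()>3: print(y,'max z',q[...,2][s].max().round(1),'x',q[...,0][s].max().round(1),s.sum(),end=' | ')
E
python3 tip.py w3
```

```text
t 6.2 pos [0.5938 0.2587 0.0722] rot [-1.8000e+02 -5.0000e-02 -1.6822e+02] F [0.4 0.2 0.1] open 0.0378 
 shift mm [-0.2 -0.3 45.2] roll -0.02
-32 max z -39.8 x 11.2 13 | -28 max z -34.8 x 11.5 141 | -24 max z -32.1 x 11.4 319 | -20 max z -28.0 x 11.3 434 | -16 max z -28.5 x 11.2 605 | 20 max z -29.1 x 9.9 522 | 24 max z -28.1 x 11.6 487 | 28 max z -31.3 x 11.5 326 | 32 max z -35.6 x 11.5 153 | 36 max z -40.4 x 11.2 15 |
```

The tips sit 28 mm behind the nominal TCP at any opening, and the body is offset by the same amount. I'll treat the true tip as reported z + 28 mm. Contact with the pad is then expected at reported z of about 0.012.

Emit:
jog_arm(rows=[0,0,0,0,0,0,0,0,10,0,0,0,0,10,0,0,0,0,15,0,0,0,0,15,0,0,0,0,5,0,0,0,0,2,0,0,0,0,2,0,0,0,0,2,0,0,0,0,2,0,0,0,0,1,0,0,0,0,0,0])

```text
time: 7.4
tool_pos: [0.5953, 0.2591, 0.0097]
tool_rot: [3.141, 0.003, -2.936]
contact_force: [2.7, -0.7, 3.6]
opening: 0.0003
```

Emit:
jog_arm(rows=[0,0,0,2,0,0,0,0,2,0,0,0,0,2,0,0,0,0,1,0,0,0,0,0,0,0,0,0,0,0])

```text
time: 8.0
tool_pos: [0.5943, 0.2589, 0.0018]
tool_rot: [3.141, 0.001, -2.936]
contact_force: [4.5, 0.8, 3.6]
opening: 0.0002
```

```bash
python3 - <<'E'
from h import *
delta(.594,.2585,.0,191.8); snap('wrist','w4')
for n,U,V in [('pad',360,318),('pad',360,337),('pack',393,75),('pack',393,110)]: print(n,P('wrist','w4',U*.7,V*.7).round(4))
E
```

```text
t 8.0 pos [0.5943 0.2589 0.0018] rot [ 1.7999e+02  4.0000e-02 -1.6822e+02] F [4.5 0.8 3.6] open 0.0002 
 shift mm [ 0.4 -0.3  1.8] roll -0.02
pad [0.5819 0.2415 0.0076]
pad [0.5809 0.2434 0.0312]
pack [0.5061 0.2413 0.1024]
pack [0.5116 0.2424 0.1039]
```

The pack has risen to a top height of 0.102 m. I'll hold briefly, then let go, lift, open and look at it.

Emit:
jog_arm(rows=[0,0,0,0,0,0,0,0,0,0,0,0,0,0,0,0,0,0,-3,0,0,0,0,-4,0,0,0,0,-5,0,91,0,0,-10,0,91,0,0,-20,0,91,0,0,-25,0,91,0,0,-25,0,91,0,0,-25,0,91,0,0,-25,0,91,0,0,-20,0,91,0,0,0,0,91,0,0,0,0,91,0,0,0,0])

```text
time: 9.65
tool_pos: [0.593, 0.2585, 0.1621]
tool_rot: [-3.141, -0.003, -2.936]
contact_force: [1.4, -0.3, -1.2]
opening: 0.076
```

```bash
python3 - <<'E'
from h import *
p,d=snap('wrist','w5'); delta(.4746,.233,.16,191.8)
cv2.imwrite('pics/w5b.png',cv2.resize(p[:,:,::-1],(800,600)))
E
```

```text
t 9.7 pos [0.5931 0.2585 0.162 ] rot [-179.99   -0.18 -168.21] F [ 0.2  0.5 -0.4] open 0.0796 
 shift mm [121.2  -0.8   2.4] roll -0.01
```

View pics/w5b.png

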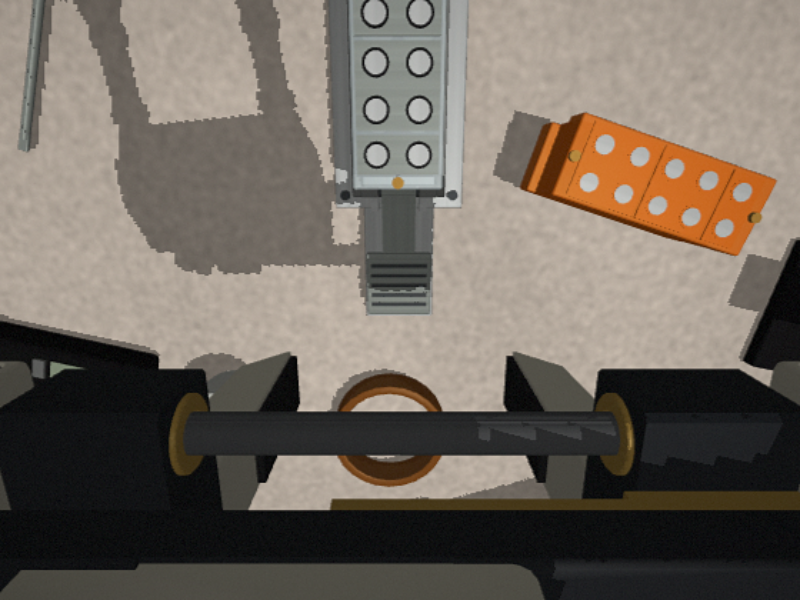

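The pack is raised, with its near top edge at (350..446,190), and the pad is back at (399,283). The fingertips at (298,360) and (506,360) are centred on x=402. I'll compute the grasp offset from these.

```bash
python3 - <<'E'
from h import *
L,R,l,r=[P('wrist','w5',u*.7,v*.7,.102) for u,v in [(350,190),(446,190),(351,20),(444,20)]]
m=(L+R)/2;k=(l+r)/2; print(m,np.linalg.norm(L-R),np.degrees(np.arctan2(*(m-k)[[1,0]])))
e=np.array([np.cos(np.radians(11.8)),np.sin(np.radians(11.8))]);c=m[:2]-.059*e;print(c, P('wrist','w5',398*.7,135*.7))
delta(*c,.1,191.8)
E
```

```text
[0.53106909 0.24623844 0.102     ] 0.04922898982328258 11.922656969605201
[0.47331592 0.23417317] [0.50512019 0.2408541  0.10394282]
t 9.7 pos [0.5931 0.2585 0.162 ] rot [-179.99   -0.18 -168.21] F [ 0.2  0.5 -0.4] open 0.0796 
 shift mm [122.1   0.6  62.4] roll -0.01
```

Emit:
jog_arm(rows=[91.5,20,0,0,0,91.5,25,0,0,0,91.5,26,0,0,0,91.5,25,0,0,0,91.5,25,0,0,0,91.5,0,0,0,0,91.5,0,0,0,0,91.5,0,0,20,0,91.5,0,0,25,0,91.5,0,0,25,0,91.5,0,0,20,0,91.5,0,0,15,0,91.5,0,0,12,0,91.5,0,0,6,0,91.5,0,0,0,0,91.5,0,0,0,0])

```text
time: 11.3
tool_pos: [0.4762, 0.2343, 0.0412]
tool_rot: [3.141, 0.001, -2.936]
contact_force: [-0.1, -0.4, -1.0]
opening: 0.0918
```

Emit:
jog_arm(rows=[40,1,0,4,0,40,0,0,0,0,40,0,0,0,0,40,0,0,0,0,40,0,0,0,0,40,0,0,0,0,40,0,0,0,0,40,0,0,0,0,40,0,0,0,0,40,0,0,0,0,40,0,0,0,0], grip_force=35)

```text
time: 12.4
tool_pos: [0.4748, 0.2334, 0.0369]
tool_rot: [-3.141, 0.0, -2.936]
contact_force: [0.7, -5.2, 4.6]
opening: 0.046
```

Emit:
jog_arm(rows=[40,0,0,-3,0,40,0,0,-5,0,40,0,0,-6,0,40,0,0,-8,0,40,0,0,-10,0,40,0,0,-12,0,40,0,0,-16,0,40,0,0,-18,0,40,0,0,-18,0,40,0,0,-14,0,40,0,0,0,0,40,0,0,0,0])

```text
time: 13.6
tool_pos: [0.4745, 0.2339, 0.1471]
tool_rot: [3.141, 0.001, -2.936]
contact_force: [-0.2, -0.0, -6.3]
opening: 0.0454
```

```bash
python3 - <<'E'
from h import *
delta(.4353,-.3248,.147,191.8)
p,d=snap('scene','s2'); cv2.imwrite('pics/s2c.png',cv2.resize(p[60:300,180:500,::-1],(800,600)))
E
```

```text
t 13.6 pos [0.4745 0.2339 0.1471] rot [ 1.7999e+02  5.0000e-02 -1.6821e+02] F [-0.2 -0.  -6.3] open 0.0454 
 shift mm [ 1.525e+02 -5.389e+02 -1.000e-01] roll -0.01
```

View pics/s2c.png

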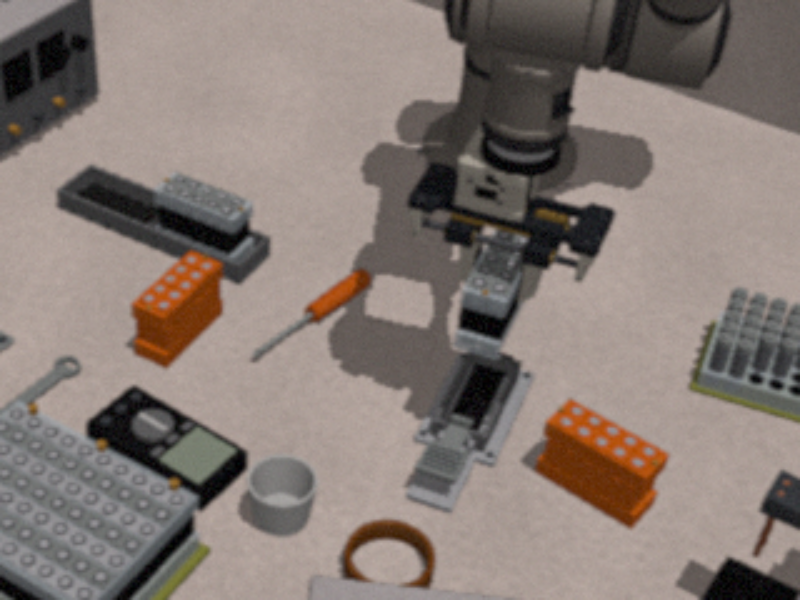

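The pack is held upright, clear of the dock. I'll carry it to above the tray's empty place.

Emit:
jog_arm(rows=[40,3,-10,0,0,40,6,-20,0,0,40,9,-30,0,0,40,9,-32,0,0,40,9,-32,0,0,40,9,-32,0,0,40,9,-32,0,0,40,9,-32,0,0,40,9,-32,0,0,40,9,-32,0,0,40,9,-32,0,0,40,9,-32,0,0,40,9,-32,0,0,40,9,-32,0,0,40,9,-32,0,0,40,9,-32,0,0,40,9,-32,0,0,40,9,-31,0,0,40,6,-20,0,0,40,2,-10,0,0])

```text
time: 15.65
tool_pos: [0.4318, -0.3579, 0.1457]
tool_rot: [3.141, -0.001, -2.938]
contact_force: [1.0, -0.3, -5.6]
opening: 0.0458
```

Emit:
jog_arm(rows=[40,0,0,0,4,40,0,0,0,7,40,0,0,0,8,40,0,0,0,8,40,0,0,0,8,40,0,0,0,8,40,0,0,0,8,40,0,0,0,8,40,0,0,0,8,40,0,0,0,8,40,0,0,0,8,40,0,0,0,7,40,0,0,0,5,40,0,0,0,3,40,0,0,0,0,40,0,0,0,0])

```text
time: 17.25
tool_pos: [0.433, -0.3554, 0.1464]
tool_rot: [-3.141, -0.001, 1.639]
contact_force: [-0.6, -0.2, -6.2]
opening: 0.0458
```

```bash
python3 - <<'E'
from h import *
p,d=snap('wrist','w6'); delta(.4353,-.3248,.147,93.28)
cv2.imwrite('pics/w6b.png',cv2.resize(p[:,:,::-1],(800,600)))
E
```

```text
t 17.3 pos [ 0.433  -0.3556  0.1464] rot [-1.7998e+02 -4.0000e-02  9.3880e+01] F [-0.  -0.  -5.9] open 0.0461 
 shift mm [30.5  4.4 -0.6] roll 0.6
```

View pics/w6b.png

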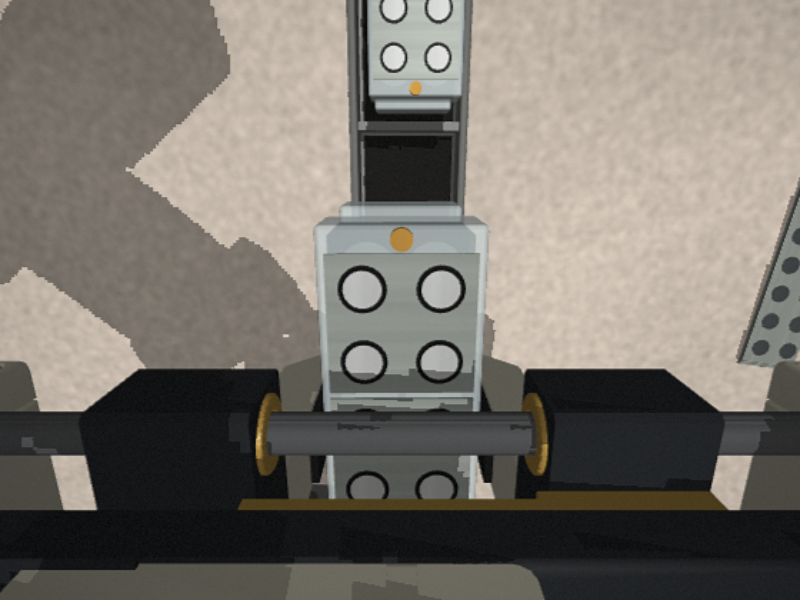

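The held pack's top front edge is at (316..487,225). The tray's divider near edge is at (358..459,131), with the outer walls at x=351 and x=467 in row 125. The other pack is at (415,60).

```bash
python3 - <<'E'
from h import *
W=lambda u,v,z:P('wrist','w6',u*.7,v*.7,z)
a,b=W(351,125,.03),W(467,125,.03);print('outer w',np.linalg.norm(a-b),'mid',(a+b)/2)
a2,b2=W(348,10,.03),W(473,10,.03);print('outer w',np.linalg.norm(a2-b2),'mid',(a2+b2)/2)
d=W(409,131,.03); y=np.radians(93.28);e=np.array([np.cos(y),np.sin(y)])
print('yaw',np.degrees(np.arctan2(*(((a2+b2)-(a+b))[[1,0]]))),'div',d,'place centre',d[:2]-.068*e)
L,R=W(316,225,.211),W(487,225,.211);m=(L+R)/2;pc=m[:2]-.059*e;print('held w',np.linalg.norm(L-R),'held centre',pc,observe()['tool_pos'])
delta(.4353,-.3248,.147,93.28)
E
```

```text
outer w 0.0703334047692761 mid [ 0.43098678 -0.25398522  0.03      ]
outer w 0.07122591274973676 mid [ 0.4273044  -0.19259658  0.03      ]
yaw 93.43275357191504 div [ 0.43123818 -0.25740159  0.03      ] place centre [ 0.43512884 -0.32529019]
held w 0.04431808392257934 held centre [ 0.4322684  -0.35160983] [ 0.43302024 -0.35556874  0.14642224]
t 17.3 pos [ 0.433  -0.3556  0.1464] rot [-1.7998e+02 -4.0000e-02  9.3880e+01] F [-0.  -0.  -5.9] open 0.0461 
 shift mm [30.5  4.4 -0.6] roll 0.6
```

Emit:
jog_arm(rows=[40,9,2,0,0.5,40,10,2,0,0,40,9,0,0,0,40,0,0,0,0,40,0,0,0,0,40,0,0,10,0,40,0,0,15,0,40,0,0,15,0,40,0,0,15,0,40,0,0,10,0,40,0,0,10,0,40,0,0,5,0,40,0,0,0,0,40,0,0,0,0])

```text
time: 18.7
tool_pos: [0.4358, -0.3281, 0.0671]
tool_rot: [3.141, 0.001, 1.628]
contact_force: [0.0, -0.1, -5.4]
opening: 0.0461
```

```bash
python3 - <<'E'
from h import *
p,d=snap('wrist','w7'); delta(.435,-.3275,.022,93.35)
cv2.imwrite('pics/w7b.png',cv2.resize(p[:,:,::-1],(800,600)))
E
```

```text
t 18.75 pos [ 0.4359 -0.3282  0.0673] rot [1.7995e+02 5.0000e-02 9.3280e+01] F [ 0.4 -0.5 -5.6] open 0.0456 
 shift mm [ 0.8 -0.9 45.3] roll -0.07
```

View pics/w7b.png

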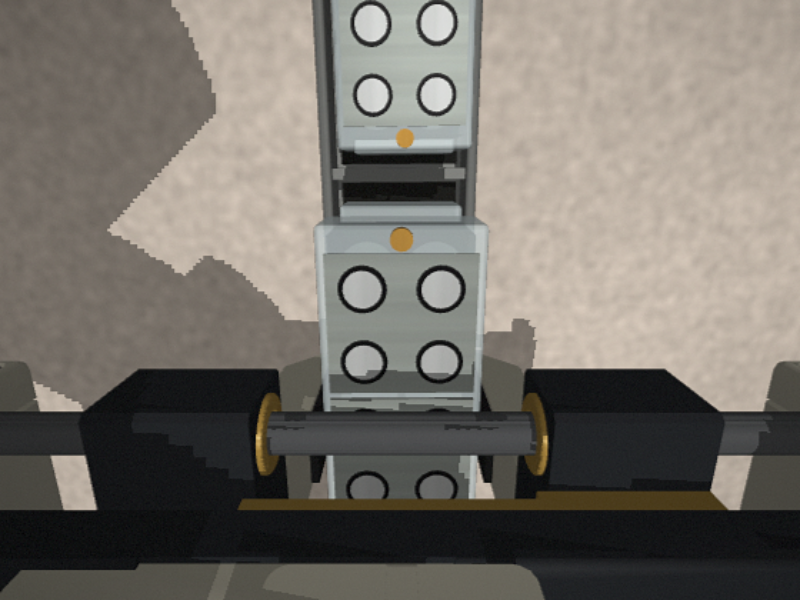

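The pack is lined up with the place: pack centre x=401, divider centre x about 400, and the front end clears the divider at y=181. I'll lower it gently.

Emit:
jog_arm(rows=[40,0,0,6,0,40,0,0,8,0,40,0,0,8,0,40,0,0,8,0,40,0,0,6,0,40,0,0,4,0,40,0,0,2,0,40,0,0,1,0,40,0,0,1,0,40,0,0,0,0,40,0,0,0,0])

```text
time: 19.85
tool_pos: [0.4356, -0.3279, 0.0229]
tool_rot: [3.141, 0.0, 1.628]
contact_force: [-0.8, 0.3, -6.6]
opening: 0.0455
```

Emit:
jog_arm(rows=[40,0,0,1,0,40,0,0,0.5,0,40,0,0,0.5,0,40,0,0,0.5,0,40,0,0,0.5,0,40,0,0,0,0,40,0,0,0,0])

```text
time: 20.55
tool_pos: [0.4355, -0.3275, 0.0206]
tool_rot: [3.141, -0.0, 1.628]
contact_force: [-2.6, 4.9, 4.9]
opening: 0.0456
```

The pack is on the floor: the force went from -6.6 to +4.9 N at the expected height. I'll release and retreat.

Emit:
jog_arm(rows=[52,0,0,0,0,60,0,0,0,0,70,0,0,0,0,80,0,0,0,0,91,0,0,0,0,91,0,0,0,0,91,0,0,0,0,91,0,0,0,0,91,0,0,-5,0,91,0,0,-10,0,91,0,0,-15,0,91,0,0,-20,0,91,0,0,-25,0,91,0,0,-25,0,91,0,0,-25,0,91,0,0,-25,0,91,-20,0,-20,0,91,0,0,0,0,91,0,0,0,0,91,0,0,0,0])

```text
time: 22.55
tool_pos: [0.4361, -0.3467, 0.1887]
tool_rot: [-3.14, -0.002, 1.628]
contact_force: [-0.1, -0.2, -0.1]
opening: 0.0913
```

```bash
python3 - <<'E'
from h import *
p,d=snap('wrist','w8'); delta(.435,-.3275,.022,93.35); q,_=snap('scene','s3')
cv2.imwrite('pics/end.png',np.hstack([cv2.resize(p[:,:,::-1],(400,300)),cv2.resize(q[60:300,150:470,::-1],(400,300))]))
for u,v in [(401,150),(401,200),(401,260)]: print(P('wrist','w8',u*.7,v*.7).round(4))
E
```

```text
t 22.6 pos [ 0.4361 -0.3467  0.1886] rot [-1.7991e+02 -1.2000e-01  9.3300e+01] F [ 0.1  0.4 -0.5] open 0.0911 
 shift mm [ 18.8   0.3 166.6] roll -0.05
[ 0.4308 -0.2576  0.0048]
[ 0.4327 -0.289   0.0849]
[ 0.4349 -0.3256  0.0864]
```

View pics/end.png

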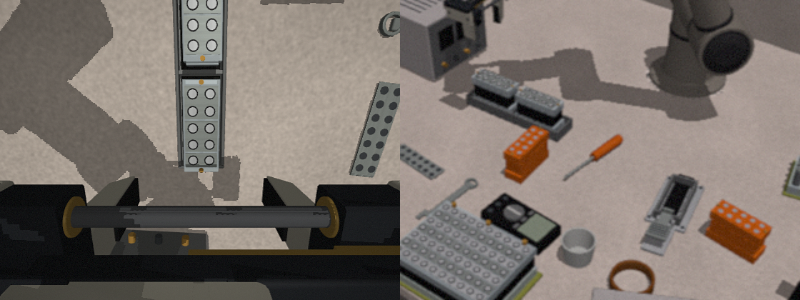

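Both packs stand upright in the tray, at (200,120) and (200,30) in the left half. The placed pack's top is at 0.085–0.086 m, where a pack standing on the liner should be. The dock is empty and nothing else has moved.

```bash
python3 -c "
from cell import *
print(hand_in())"
```

```text
the job is handed in; nothing more can be done
None
```

I pressed the thumb pad about 10 mm and held it until the dock raised the pack by its 12 mm. I then gripped the pack by its flat sides, lifted it out and lowered it into the empty place of the tray. I handed the job in at about 22.7 s.

- **Last checks:** The pack's top measured 0.085–0.086 m, and 0.085 m is expected when it stands on the liner. It touched down softly, with the vertical force going from -6.6 to +4.9 N. The final pictures show both packs upright, the dock empty, nothing else visibly moved, and the gripper open and clear.
- **Disagreement:** The real fingertips end about 28 mm short of the reported TCP. My first press therefore stopped above the pad without touching it. I measured the offset with the wrist depth camera, allowed for it, and the second press worked.

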